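Strip the clamping stud and line the turned parts up by diameter

TASK

Strip the clamping stud: lift off the brass nut first, then the black spacer, then the aluminium flange. Line these three up on the dark inspection rail together with the copper bush and the blue collar, in order of outside diameter, the smallest next to the red stop, each lying flat and centred on its own yellow ring mark. Leave the slotted steel block and the screwdriver where they are.

Things in the scene. Friction and masses are not known exactly. Their poses are not given: they have to be found in the camera images.
- nut: Brass round nut, already unscrewed, the topmost part on the stud: outside diameter 26 mm, 20 mm high, through bore 13 mm, 60 g. Origin: centre of its underside; z up along the bore. Round, so any grasp yaw will do; lifts freely. Starts with its underside 46 mm above the table.
- spacer: Black spacer ring on the stud under the nut, on top of the flange: outside diameter 42 mm, 16 mm high, bore 14 mm, 100 g. Origin: centre of its underside; z up along the bore. Round, so any grasp yaw will do; lifts freely. Starts with its underside 30 mm above the table.
- flange: Aluminium flange, lowest part on the stud: outside diameter 58 mm, 18 mm high, bore 14 mm, 120 g. Origin: centre of its underside; z up along the bore. Round, so any grasp yaw will do; lifts freely. Starts with its underside 12 mm above the table, on the stud's blue seat, which is narrower than the flange.
- bush: Copper-coloured bush lying loose on the green bench, bore upright: outside diameter 34 mm, 26 mm high, bore 18 mm, 90 g. Origin: centre of its underside; z up along the bore. Round, so any grasp yaw will do; lifts freely. 
- collar: Blue collar lying loose on the green bench, bore upright: outside diameter 50 mm, 20 mm high, bore 28 mm, 130 g. Origin: centre of its underside; z up along the bore. Round, so any grasp yaw will do; lifts freely. 
- stud: Fixed upright smooth clamping stud, 10 mm thick, its top 68 mm above the table; it stands on a round foot plate (90 mm diameter, 4 mm thick) of the same blue with a round seat (44 mm diameter, top 12 mm above the table). Origin on its axis at table height. A part must be lifted straight up until its underside clears 68 mm before it is moved sideways.
- rail: Fixed dark steel inspection rail, a flat bar 380 mm long (its own y axis), 60 mm wide (its x axis) and 12 mm thick. Origin at the centre of its underside. Five yellow ring marks (42 mm diameter) on its top face, 12 mm above the table, lie on its centre line at y = -130, -65, 0, 65 and 130 mm. The gaps between neighbouring parts are only 11 to 35 mm, so a gripper should straddle a part across the rail (along the rail's x axis).
- red_stop: Fixed red block, 12 mm along the rail, 44 mm across it and 16 mm high, standing on the rail at one end, 182 mm from the rail's middle at either its +y or its -y end (a grey block of the same shape stands at the other end). Origin: centre of its underside, on the rail's centre line. The nearest ring mark is 52 mm from it, the following ones 117, 182, 247 and 312 mm.
- slot_block: Bystander: loose slotted steel setting block, 50 x 40 x 38 mm (x, y, z), with an 18 mm wide slot along the top. Origin: centre of its underside. Not to be moved.
- driver: Bystander: loose screwdriver, 150 mm long, orange handle, lying roughly along x (world), handle towards the robot. Origin at the middle of its length, on the underside of the 26 mm thick handle. Not to be moved.
Things that resemble listed ones, but are neither listed nor needed, are in the scene too. What is shaped like the nut but pink is not meant. Several things have the shape of the flange; the one meant has the colours described above.

How it is judged:
On the way, in this order (a step that is already met when the one before it is completed fails the run):
1. the nut is taken off the stud first (horizontal distance between nut and stud above 0.06 m), for 0.1 s.
2. then the spacer is taken off (horizontal distance between spacer and stud above 0.06 m), for 0.1 s.
3. then the flange is taken off (horizontal distance between flange and stud above 0.06 m), for 0.1 s.
At the end, for the whole second after the job is handed in: Counting from the red stop, nut, bush, spacer, collar and flange each lie flat on the rail within 12 mm, along and across, of the first, second, third, fourth and fifth ring mark, released and at rest (horizontal distance between nut and red_stop between 0.04 and 0.064 m and x of nut in the frame of rail between -0.012 and 0.012 m and z of nut in the frame of rail between 0.008 and 0.016 m and angle between each of nut, bush, spacer, collar, flange's own z axis and vertical below 0.1 rad and linear speed of each of nut, bush, spacer, collar, flange below 0.02 m/s and contact force between each of nut, bush, spacer, collar, flange and the fingers below 0.1 N and horizontal distance between bush and red_stop between 0.105 and 0.129 m and x of bush in the frame of rail between -0.012 and 0.012 m and z of bush in the frame of rail between 0.008 and 0.016 m and horizontal distance between spacer and red_stop between 0.17 and 0.194 m and x of spacer in the frame of rail between -0.012 and 0.012 m and z of spacer in the frame of rail between 0.008 and 0.016 m and horizontal distance between collar and red_stop between 0.235 and 0.259 m and x of collar in the frame of rail between -0.012 and 0.012 m and z of collar in the frame of rail between 0.008 and 0.016 m and horizontal distance between flange and red_stop between 0.3 and 0.324 m and x of flange in the frame of rail between -0.012 and 0.012 m and z of flange in the frame of rail between 0.008 and 0.016 m); the robot touches nothing.
It fails at once if the slotted block is shifted by more than 20 mm (distance of slot_block from where it was at the start of the episode above 0.02 m).
It fails at once if the screwdriver is shifted by more than 20 mm (distance of driver from where it was at the start of the episode above 0.02 m).
It also fails if it takes over 120 s, if anything falls off the work surface, if the arm or the gripper's body presses on something with over 40 N, if the wrist force passes 120 N, or if a joint passes its speed limit or range.

ROBOT

A 6-joint arm with a two-finger parallel gripper is mounted at the origin on the work surface. World frame = base frame: x ahead of the robot, y to its left, z up, the work surface at z = 0. Lengths are in m, angles in rad, forces in N, time in s.
With the tool pointing down it reaches from about 0.4 to 0.825 m from the base axis. Payload 7 kg.
Tool frame: the origin (TCP) lies midway between the tips of the shut fingers; the grasp point (between the pads) lies 19 mm behind it; z points along the fingers, y is the line along which they close (so a half turn about z gives the same grasp; the last joint's range is limited). The gripper opens to 88 mm and grips with 3 to 60 N. Pads are 19 mm wide; open, the fingers measure 130 mm over their backs; the gripper's body (78 mm by 193 mm) begins 47 mm behind the grasp point.
Start: joints at [-0.83, 0.359, 0.012, 0, -1.224, -0.288], TCP at [0.295, -0.607, 0.227] pointing down, gripper open.
Joint ranges: [-3.07, 3.07], [-1.43, 2.12], [-1.02, 1.25], [-3.03, 1.67], [-3.05, -0], [-3.03, 3.03]. Speed limits (rad/s): [2.39, 2.39, 3.01, 3.14, 3.14, 3.14].

INTERFACE

Orientations are given as a unit quaternion [x, y, z, w].
In Python, from bench import ctrl, vision, nets gives the robot as it stands. The module is installed in compiled form; this text tells all that it offers.
- The arm moves only by the shell command python3 -m crank 'ROWS' [OPENING]. ROWS is JSON, a list of rows, each an object of numbers: "tx", "ty", "tz": the shift along the tool's x, y, z in mm; "roll": the turn about the tool's z in degrees. In form: [{"tx": .., "ty": .., "tz": .., "roll": ..}, ...]. A call has exactly 5 rows; each row is the pose to reach, as a shift and turn from the pose commanded when the call began, along the tool's axes at that moment; what a row does not reach only later rows make up. A row lasts 1/8 s, in which the tool goes at most 62.5 mm and 10.7 degrees, less where a joint would pass 70% of its speed; a pose out of reach is approached as far as the arm can. A call with a gripper value outside its range is refused whole. OPENING is the finger opening in mm, from 0 to 87.6, set as the call begins (- or left out, the last holds). The fingers move at their own pace and stop on an object; the grip force is fixed at half the most. Time passes only in rows, so rows that repeat a pose let the fingers close, or fill a call up. It gives the time, the measured TCP pose, the force, the opening and the grip force at its end, in the units of the state.
- ctrl.state(): the state, without advancing time (a new reading comes with each control period).
- vision.read_camera(name): name is "side" or "top"; returns the picture (420x560x3 uint8, red, green, blue); there is no depth.
- vision.get_calibration(name): a dict with "fx", "fy", "cx", "cy" (pixels), "dist_coeffs" ([k1, k2, p1, p2, k3] as OpenCV has them; the pictures are not rectified), "pose" (4x4, takes a point from camera to world coordinates). Camera axes: x right, y down, z forward; pixel columns grow to the right and rows downward; lengths in m; the calibration is good to about 2 mm. A picture is of the moment at which its call begins. get_calibration takes no time and is no camera call.
- ctrl.job_done(): hands the job in; it is judged then, once.
Trained networks look in the newest picture that a camera, given by its name, has taken for a name from the list of things; names that differ only in an ending like _2 or _b are one class to them, and where a whole thing is asked for, a point or a joint stands for the part that bears it (a point fixed in the world has none). Each returns a list of dicts, best first, with "confidence" (0 to 1); they miss things now and then, are a little off and sometimes report something else, mostly with a low value. They report only what shows in the picture. A call takes as long as a camera call. They do not tell look-alikes from the thing itself.
- nets.search_frame(camera, query): "bbox" ([left, top, right, bottom] in pixels, round what is visible of it).
The state is a dict: "clock": time; "joints": joint angles; "joint_velocities": joint speeds; "tau": joint torques, N m; "ee_pos": TCP position; "eef_rot": TCP orientation; "ft_force": force on the tool from outside, world axes, zero at the start; "wrist_torque": the same for the moment, N m; "width": finger opening in m; "grip_force": force on a finger pad.
Only numpy, scipy, OpenCV 4.12 (cv2) and the standard library are available. Lean on these libraries where they do the work, as an engineer would, in place of code of your own. Each camera call takes 0.05 s, during which the arm holds its last target. There are 200 camera calls.

## Working session

There is one attempt and no reset: what is moved stays moved. The work goes in short steps, Python scripts to look and compute and a shell command to move; the robot and the scene stay as the last step left them, time stands still between calls to the robot, and variables do not carry over. Pictures are saved under pics/ and viewed, at most 14 in all, crops included, and the job is handed in when it is done.

```bash
mkdir -p pics
python3 - <<'E'
from bench import ctrl,vision,nets
import cv2,numpy as np
for c in("top","side"):
    im=vision.read_camera(c); cv2.imwrite(f"pics/{c}0.png",im[:,:,::-1])
    k=vision.get_calibration(c); print(c,{a:np.round(b,4).tolist() for a,b in k.items()})
    for q in("nut","spacer","flange","bush","collar","stud","rail","red_stop","slot_block","driver"):
        print(q,[(np.round(d["bbox"]).astype(int).tolist(),round(d["confidence"],2)) for d in nets.search_frame(c,q)][:5])
s=ctrl.state();print(s["clock"],s["ee_pos"],s["eef_rot"],s["width"])
E
```

```text
top {'fx': 477.6217, 'fy': 477.6217, 'cx': 277.5799, 'cy': 203.2487, 'dist_coeffs': [-0.0161, 0.0, 0.0, 0.0, 0.0], 'pose': [[0.0046, -0.9923, 0.1241, 0.4117], [-1.0, -0.0046, 0.0001, 0.0247], [0.0004, -0.1241, -0.9923, 1.1306], [0.0, 0.0, 0.0, 1.0]]}
nut [([284, 247, 287, 258], 0.47), ([234, 220, 245, 227], 0.45)]
spacer [([274, 248, 292, 264], 0.48)]
flange [([285, 128, 312, 150], 0.83), ([269, 252, 297, 267], 0.5), ([276, 246, 296, 267], 0.24)]
bush [([396, 267, 408, 279], 0.6)]
collar [([137, 257, 156, 280], 0.58), ([275, 249, 290, 262], 0.19)]
stud [([264, 232, 307, 271], 0.65)]
rail [([265, 231, 307, 274], 0.57), ([397, 265, 409, 283], 0.23)]
red_stop []
slot_block [([217, 256, 241, 282], 0.97)]
driver [([341, 234, 356, 307], 0.82)]
side {'fx': 470.5658, 'fy': 470.5658, 'cx': 279.2108, 'cy': 212.6814, 'dist_coeffs': [-0.0032, 0.0, 0.0, 0.0, 0.0], 'pose': [[-0.8509, -0.2535, 0.4601, 0.0824], [-0.5248, 0.4484, -0.7235, 0.7193], [-0.0229, -0.8571, -0.5146, 0.5878], [0.0, 0.0, 0.0, 1.0]]}
nut [([315, 226, 330, 245], 0.73), ([260, 262, 276, 277], 0.72)]
spacer [([313, 237, 330, 253], 0.45)]
flange [([311, 246, 337, 261], 0.78), ([210, 208, 238, 224], 0.54)]
bush [([384, 193, 397, 208], 0.55)]
collar [([229, 348, 264, 384], 0.68)]
stud [([301, 227, 344, 276], 0.91)]
rail [([177, 204, 306, 302], 0.97)]
red_stop [([181, 279, 200, 291], 0.48)]
slot_block [([314, 225, 328, 242], 0.72), ([288, 277, 320, 311], 0.65)]
driver [([340, 214, 398, 240], 0.69)]
1.1 [ 0.2952629  -0.60695965  0.22656644] [-2.24453471e-01  9.74484807e-01  1.09560320e-05  7.31685498e-07] 0.0880134110276702
```

View pics/top0.png

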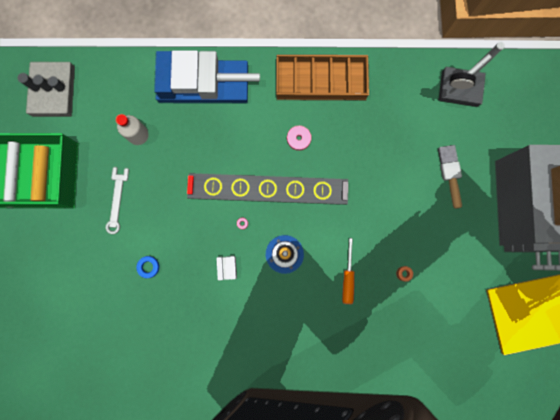

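View pics/side0.png

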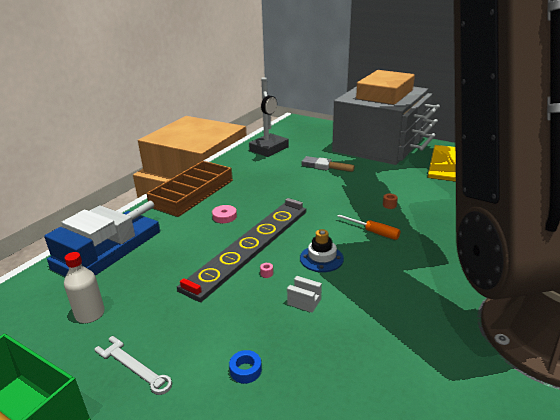

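Top view: the red stop is at (191,185), with the five rings from (213,187) to (322,191). The stud is at (285,254), the copper bush at (405,273) and the blue collar at (148,267). The screwdriver is around (348,270) and the slotted block around (226,267). The pink look-alikes are at (299,137) and (242,223).

```bash
cat > h.py <<'E'
import cv2,numpy as np
from scipy.spatial.transform import Rotation as R
from bench import ctrl,vision
def w(cam,px,z):
    k=vision.get_calibration(cam);K=np.array([[k["fx"],0,k["cx"]],[0,k["fy"],k["cy"]],[0,0,1]])
    u=cv2.undistortPoints(np.array([[px]],float),K,np.array(k["dist_coeffs"]))[0,0]
    P=np.array(k["pose"]);d=P[:3,:3]@[u[0],u[1],1];o=P[:3,3]
    return (o+d*(z-o[2])/d[2])[:2]
def blobs(im,lo,hi,roi,mina=15):
    h=cv2.cvtColor(im,cv2.COLOR_RGB2HSV);m=cv2.inRange(h,np.array(lo),np.array(hi));M=0*m
    x0,y0,x1,y1=roi;M[y0:y1,x0:x1]=m[y0:y1,x0:x1]
    M=cv2.morphologyEx(M,cv2.MORPH_CLOSE,np.ones((3,3),np.uint8))
    out=[]
    for c in cv2.findContours(M,cv2.RETR_EXTERNAL,cv2.CHAIN_APPROX_NONE)[0]:
        if cv2.contourArea(c)>=mina:
            x,y,a,b=cv2.boundingRect(c);out.append(((x+a/2-.5,y+b/2-.5),(a,b)))
    return out
def go(p,yaw=None):
    """shift mm in tool axes to world p; yaw = world angle of closing line"""
    s=ctrl.state();r=R.from_quat(s["eef_rot"]);M=r.as_matrix();y=M[:,1]
    d=M.T@(np.array(p)-s["ee_pos"])*1000
    roll=0
    if yaw is not None:
        cur=np.arctan2(y[1],y[0]); roll=-(np.degrees(yaw-cur)); roll=(roll+90)%180-90
    print("shift",np.round(d,1),"roll",round(roll,1),"at",np.round(s["ee_pos"],4),"w",round(s["width"],4),"t",s["clock"])
E
python3 - <<'E'
from h import *
im=cv2.imread("pics/top0.png")[:,:,::-1].copy()
for n,lo,hi,roi,z in(("ring",(22,120,100),(34,255,255),(195,165,340,210),.012),("red",(0,150,80),(8,255,255),(180,165,200,205),.02),
  ("collar",(100,120,80),(125,255,255),(125,245,170,290),.015),("bush",(0,110,60),(15,255,255),(390,260,420,290),.02),
  ("stud",(100,100,40),(125,255,255),(255,225,315,280),.004),("nut",(8,90,60),(28,255,255),(270,235,300,270),.06),("white",(0,0,150),(180,60,255),(265,235,305,275),.03)):
  for c,s in blobs(im,lo,hi,roi): print(n,c,s,np.round(w("top",c,z),4))
print("driver",w("top",(348,270),.01),"vise",w("top",(205,102),.0),"tray",w("top",(320,100),0),"pinkflange",w("top",(299,137),.01))
E
python3 - <<'E'
import cv2
a=cv2.imread("pics/top0.png")[225:285,255:315]
cv2.imwrite("pics/crop.png",cv2.resize(a,None,fx=8,fy=8,interpolation=0))
E
```

```text
ring (322.5, 190.5) (18, 18) [ 0.5826 -0.0814]
ring (294.5, 189.5) (18, 18) [ 0.5847 -0.0151]
ring (267.5, 188.5) (18, 18) [0.5868 0.0489]
ring (240.0, 187.5) (19, 18) [0.5889 0.1141]
ring (212.5, 186.0) (18, 19) [0.5922 0.1793]
red (190.0, 184.5) (7, 18) [0.5942 0.2314]
collar (147.0, 266.5) (23, 22) [0.4021 0.3269]
bush (404.5, 273.0) (16, 15) [ 0.39   -0.2685]
stud (284.5, 254.0) (38, 39) [0.4328 0.008 ]
nut (284.0, 253.0) (13, 13) [0.4339 0.01  ]
white (284.0, 254.0) (25, 25) [0.4323 0.0095]
driver [ 0.39626188 -0.13967226] vise [0.80265968 0.20401384] tray [ 0.80903325 -0.07811313] pinkflange [ 0.71288156 -0.02600655]
```

View pics/crop.png

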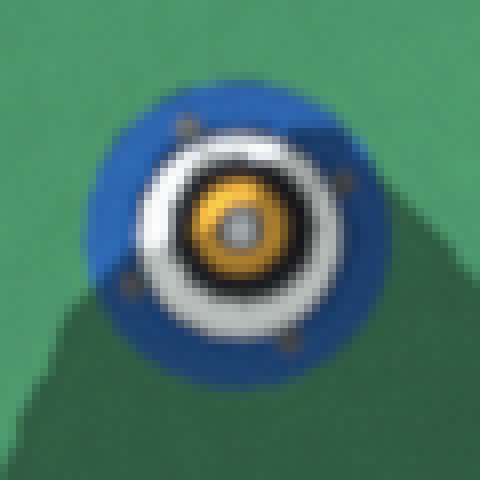

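The crop shows brass nut, black spacer and white-metal flange stacked concentrically at (284,253.5), which puts the stud at about (0.433, 0.009). Next I move above it.

```bash
python3 -c "
from h import *
go((.433,.009,.15),-.037)
go((.433,.009,.15),0.5)"
```

```text
shift [-393.3  493.6   76.6] roll -61.9 at [ 0.2953 -0.607   0.2266] w 0.088 t 1.1
shift [-393.3  493.6   76.6] roll 87.3 at [ 0.2953 -0.607   0.2266] w 0.088 t 1.1
```

```bash
python3 -m crank '[{"tx":-30,"ty":40,"tz":0,"roll":0},{"tx":-65,"ty":82,"tz":0,"roll":0},{"tx":-100,"ty":125,"tz":0,"roll":0},{"tx":-135,"ty":169,"tz":0,"roll":0},{"tx":-170,"ty":213,"tz":0,"roll":0}]' 60
python3 -m crank '[{"tx":-35,"ty":44,"tz":0,"roll":0},{"tx":-70,"ty":88,"tz":0,"roll":0},{"tx":-105,"ty":132,"tz":0,"roll":0},{"tx":-140,"ty":176,"tz":0,"roll":0},{"tx":-170,"ty":213,"tz":0,"roll":0}]'
python3 -m crank '[{"tx":-30,"ty":35,"tz":0,"roll":-10},{"tx":-54,"ty":67,"tz":0,"roll":-20},{"tx":-54,"ty":67,"tz":20,"roll":-30},{"tx":-54,"ty":67,"tz":40,"roll":-40},{"tx":-54,"ty":67,"tz":50,"roll":-50}]'
python3 -c "
from h import *
go((.433,.009,.05),-.037)"
```

```text
clock: 1.72
ee_pos: [0.3551, -0.3395, 0.2268]
eef_rot: [-0.224, 0.975, -0.0, 0.0]
ft_force: [1.4, 0.2, -0.4]
width: 0.0603
grip_force: 0.0
clock: 2.35
ee_pos: [0.4149, -0.0732, 0.2271]
eef_rot: [-0.225, 0.974, 0.0, 0.001]
ft_force: [1.8, 0.3, 0.3]
width: 0.06
grip_force: 0.0
clock: 2.98
ee_pos: [0.4334, 0.0088, 0.1757]
eef_rot: [-0.618, 0.786, 0.0, -0.0]
ft_force: [-0.4, -0.9, 0.5]
width: 0.0599
grip_force: 0.0
shift [ -0.2   0.3 125.7] roll -11.6 at [0.4334 0.0088 0.1757] w 0.0599 t 2.975
```

```bash
python3 -m crank '[{"tx":0,"ty":0,"tz":20,"roll":-10},{"tx":0,"ty":0,"tz":50,"roll":-11.6},{"tx":0,"ty":0,"tz":80,"roll":-11.6},{"tx":0,"ty":0,"tz":105,"roll":-11.6},{"tx":0,"ty":0,"tz":125,"roll":-11.6}]'
python3 -m crank '[{"tx":0,"ty":0,"tz":0,"roll":0},{"tx":0,"ty":0,"tz":0,"roll":0},{"tx":0,"ty":0,"tz":0,"roll":0},{"tx":0,"ty":0,"tz":0,"roll":0},{"tx":0,"ty":0,"tz":0,"roll":0}]' 10
python3 -c "
from h import *
im=vision.read_camera('side');cv2.imwrite('pics/n1.png',cv2.resize(im[190:290,260:390,::-1],None,fx=5,fy=5))
go((.433,.009,.10),-.037)"
```

```text
clock: 3.6
ee_pos: [0.4338, 0.0087, 0.0508]
eef_rot: [-0.692, 0.722, -0.0, -0.0]
ft_force: [0.4, 0.0, 0.6]
width: 0.0598
grip_force: 0.0
clock: 4.22
ee_pos: [0.4343, 0.0089, 0.0522]
eef_rot: [-0.692, 0.722, -0.0, 0.001]
ft_force: [-1.1, -0.1, 6.5]
width: 0.0248
grip_force: 30.0
shift [ -0.1   1.3 -47.8] roll -0.3 at [0.4344 0.0089 0.0522] w 0.0251 t 4.275
```

View pics/n1.png

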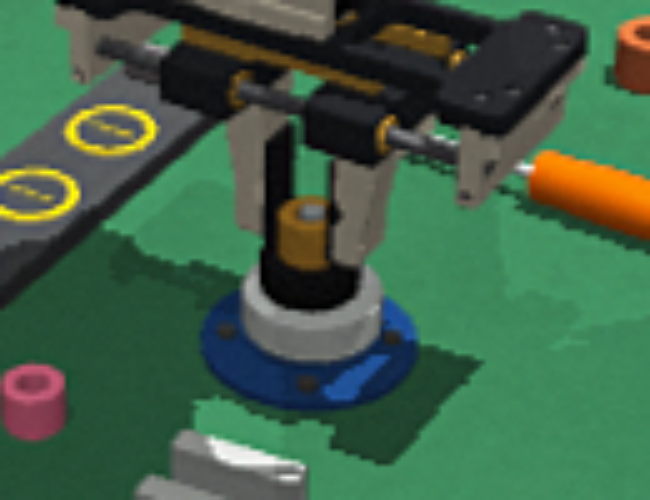

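The fingers hold the brass nut around (300,235) in the crop; the width is 25 mm, so the grip is good. Lifting it straight up.

```bash
python3 -m crank '[{"tx":0,"ty":0,"tz":-8,"roll":0},{"tx":0,"ty":0,"tz":-20,"roll":0},{"tx":0,"ty":0,"tz":-35,"roll":0},{"tx":0,"ty":0,"tz":-50,"roll":0},{"tx":0,"ty":0,"tz":-55,"roll":0}]'
python3 -c "
from h import *
go((.5918,.179,.06),-.037)"
```

```text
clock: 4.9
ee_pos: [0.4345, 0.009, 0.1079]
eef_rot: [-0.692, 0.722, -0.0, 0.001]
ft_force: [0.7, 0.4, -0.4]
width: 0.0252
grip_force: 30.0
shift [-176.6 -149.8   48.4] roll -0.3 at [0.4345 0.009  0.1079] w 0.0252 t 4.9
```

```bash
python3 -m crank '[{"tx":-25,"ty":-21,"tz":0,"roll":0},{"tx":-65,"ty":-55,"tz":0,"roll":0},{"tx":-105,"ty":-89,"tz":0,"roll":0},{"tx":-150,"ty":-128,"tz":0,"roll":0},{"tx":-176.6,"ty":-149.8,"tz":0,"roll":0}]'
python3 -m crank '[{"tx":0,"ty":0,"tz":20,"roll":0},{"tx":0,"ty":0,"tz":45,"roll":0},{"tx":0,"ty":0,"tz":60,"roll":0},{"tx":0,"ty":0,"tz":65,"roll":0},{"tx":0,"ty":0,"tz":65,"roll":0}]'
python3 -c "
from h import *
im=vision.read_camera('side');cv2.imwrite('pics/n2.png',cv2.resize(im[210:320,150:280,::-1],None,fx=5,fy=5))
go((.5918,.179,.018),-.037)"
```

```text
clock: 5.52
ee_pos: [0.5926, 0.1806, 0.106]
eef_rot: [-0.692, 0.722, -0.0, -0.0]
ft_force: [-0.1, 0.1, -0.0]
width: 0.0249
grip_force: 30.0
clock: 6.15
ee_pos: [0.5913, 0.1787, 0.0418]
eef_rot: [-0.692, 0.722, -0.0, 0.0]
ft_force: [-0.1, 0.0, -0.3]
width: 0.0249
grip_force: 30.0
shift [-0.1 -0.2 24.2] roll -0.3 at [0.5916 0.1789 0.0422] w 0.0255 t 6.2
```

View pics/n2.png

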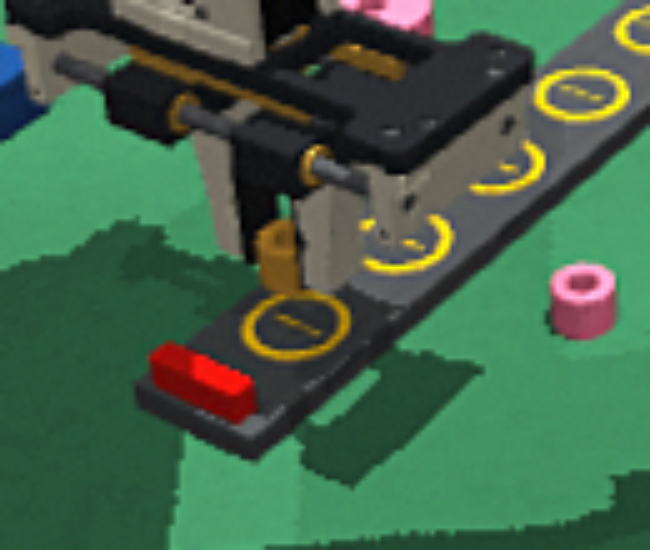

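The nut hangs about 24 mm above the first ring mark (crop 297,325). Lowering and releasing.

```bash
python3 -m crank '[{"tx":0,"ty":0,"tz":8,"roll":0},{"tx":0,"ty":0,"tz":15,"roll":0},{"tx":0,"ty":0,"tz":20,"roll":0},{"tx":0,"ty":0,"tz":24,"roll":0},{"tx":0,"ty":0,"tz":24,"roll":0}]'
python3 -m crank '[{"tx":0,"ty":0,"tz":0,"roll":0},{"tx":0,"ty":0,"tz":0,"roll":0},{"tx":0,"ty":0,"tz":0,"roll":0},{"tx":0,"ty":0,"tz":-15,"roll":0},{"tx":0,"ty":0,"tz":-40,"roll":0}]' 60
python3 -m crank '[{"tx":0,"ty":0,"tz":-40,"roll":0},{"tx":0,"ty":0,"tz":-60,"roll":0},{"tx":20,"ty":20,"tz":-60,"roll":0},{"tx":60,"ty":50,"tz":-60,"roll":0},{"tx":90,"ty":75,"tz":-60,"roll":0}]' 
python3 -c "
from h import *
im=vision.read_camera('side');cv2.imwrite('pics/n3.png',cv2.resize(im[210:320,150:280,::-1],None,fx=5,fy=5))
go((.433,.009,.113),-.037)"
```

```text
clock: 6.82
ee_pos: [0.591, 0.1786, 0.0183]
eef_rot: [-0.692, 0.722, -0.0, -0.0]
ft_force: [-4.0, 0.6, 7.9]
width: 0.0252
grip_force: 30.0
clock: 7.45
ee_pos: [0.5907, 0.1785, 0.058]
eef_rot: [-0.692, 0.722, 0.0, -0.001]
ft_force: [0.5, 0.2, -0.4]
width: 0.0595
grip_force: 0.0
clock: 8.07
ee_pos: [0.5113, 0.0909, 0.1185]
eef_rot: [-0.692, 0.722, -0.0, 0.0]
ft_force: [0.4, 0.2, 0.4]
width: 0.0598
grip_force: 0.0
shift [82.4 71.   5.4] roll -0.4 at [0.5076 0.0881 0.1183] w 0.0601 t 8.125
```

View pics/n3.png

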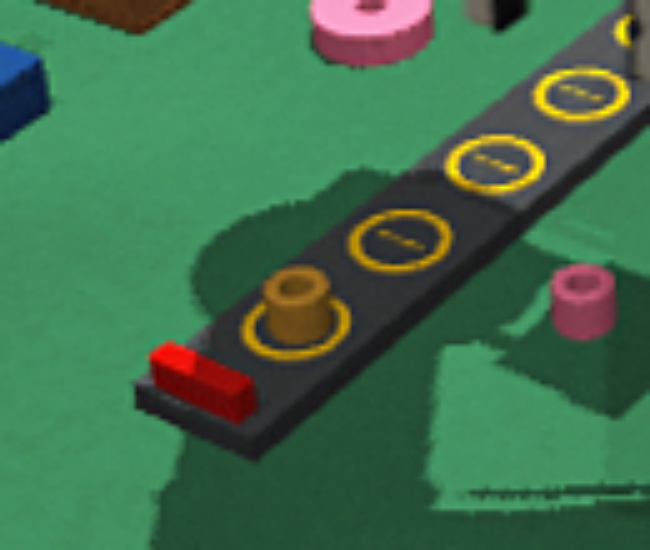

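The nut stands upright, centred on the first ring (crop 297,310). Next is the spacer.

```bash
python3 -m crank '[{"tx":30,"ty":26,"tz":0,"roll":0},{"tx":60,"ty":52,"tz":0,"roll":0},{"tx":82.4,"ty":71,"tz":0,"roll":-0.4},{"tx":82.4,"ty":71,"tz":10,"roll":-0.4},{"tx":82.4,"ty":71,"tz":20,"roll":-0.4}]'
python3 -m crank '[{"tx":0,"ty":0,"tz":25,"roll":0},{"tx":0,"ty":0,"tz":45,"roll":0},{"tx":0,"ty":0,"tz":60,"roll":0},{"tx":0,"ty":0,"tz":62,"roll":0},{"tx":0,"ty":0,"tz":62,"roll":0}]'
python3 -m crank '[{"tx":0,"ty":0,"tz":0,"roll":0},{"tx":0,"ty":0,"tz":0,"roll":0},{"tx":0,"ty":0,"tz":0,"roll":0},{"tx":0,"ty":0,"tz":0,"roll":0},{"tx":0,"ty":0,"tz":0,"roll":0}]' 25
python3 -m crank '[{"tx":0,"ty":0,"tz":-8,"roll":0},{"tx":0,"ty":0,"tz":-20,"roll":0},{"tx":0,"ty":0,"tz":-35,"roll":0},{"tx":0,"ty":0,"tz":-55,"roll":0},{"tx":0,"ty":0,"tz":-70,"roll":0}]'
python3 -c "
from h import *
im=vision.read_camera('side');cv2.imwrite('pics/s1.png',cv2.resize(im[190:290,260:390,::-1],None,fx=5,fy=5))
go((.587,.0491,.06),-.037)"
```

```text
clock: 8.75
ee_pos: [0.4388, 0.0132, 0.0979]
eef_rot: [-0.694, 0.72, -0.0, 0.001]
ft_force: [0.4, -0.8, 0.3]
width: 0.0599
grip_force: 0.0
clock: 9.38
ee_pos: [0.4383, 0.0131, 0.0355]
eef_rot: [-0.694, 0.72, -0.0, -0.0]
ft_force: [-0.9, 0.9, -0.4]
width: 0.0605
grip_force: 0.0
clock: 10.0
ee_pos: [0.4359, 0.0123, 0.0357]
eef_rot: [-0.694, 0.72, 0.001, -0.001]
ft_force: [-8.4, 3.9, 7.7]
width: 0.0411
grip_force: 30.0
clock: 10.62
ee_pos: [0.4388, 0.013, 0.1073]
eef_rot: [-0.694, 0.72, -0.001, 0.001]
ft_force: [-0.3, 0.6, -1.4]
width: 0.0412
grip_force: 30.0
shift [ -40.9 -145.6   49.7] roll 0.1 at [0.4398 0.0133 0.1089] w 0.0413 t 10.675
```

View pics/s1.png

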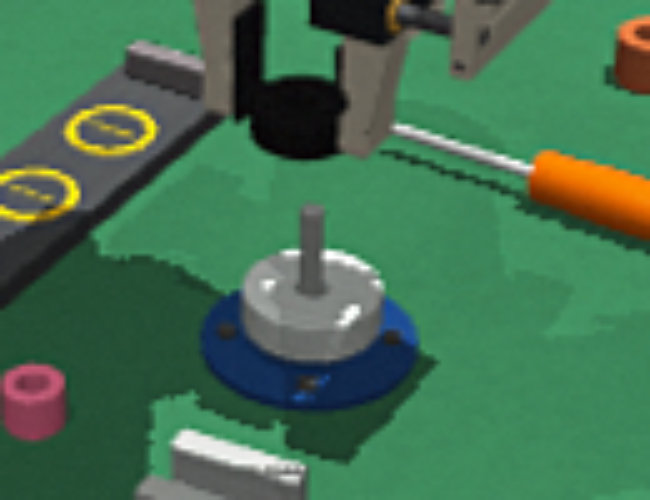

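The spacer is lifted clear of the stud and the bare flange stays behind (crop 313,305). Carrying it to ring 3.

```bash
python3 -m crank '[{"tx":-8,"ty":-25,"tz":0,"roll":0},{"tx":-20,"ty":-70,"tz":0,"roll":0},{"tx":-35,"ty":-115,"tz":0,"roll":0},{"tx":-43,"ty":-146,"tz":0,"roll":0},{"tx":-43,"ty":-146,"tz":0,"roll":0}]'
python3 -m crank '[{"tx":0,"ty":0,"tz":20,"roll":0},{"tx":0,"ty":0,"tz":45,"roll":0},{"tx":0,"ty":0,"tz":60,"roll":0},{"tx":0,"ty":0,"tz":65,"roll":0},{"tx":0,"ty":0,"tz":65,"roll":0}]'
python3 -c "
from h import *
im=vision.read_camera('side');cv2.imwrite('pics/s2.png',cv2.resize(im[190:290,190:320,::-1],None,fx=5,fy=5))
go((.587,.0511,.018),-.037)"
```

```text
clock: 11.3
ee_pos: [0.5875, 0.0509, 0.1051]
eef_rot: [-0.694, 0.72, -0.0, 0.0]
ft_force: [-1.3, -0.5, -1.6]
width: 0.041
grip_force: 30.0
clock: 11.92
ee_pos: [0.5854, 0.0505, 0.0408]
eef_rot: [-0.694, 0.72, -0.0, 0.0]
ft_force: [0.4, -0.6, -1.2]
width: 0.041
grip_force: 30.0
shift [-0.6 -1.3 23.2] roll 0.1 at [0.5857 0.0506 0.0412] w 0.0413 t 11.975
```

View pics/s2.png

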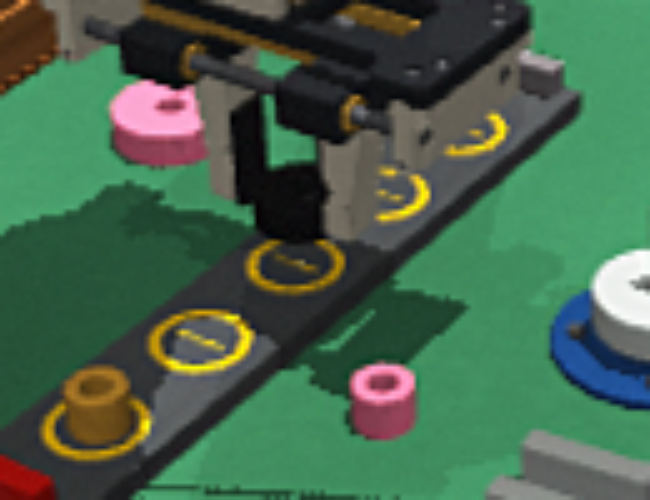

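The spacer hangs above the third ring (crop 296,263). Lower, release and retreat.

```bash
python3 -m crank '[{"tx":0,"ty":-1,"tz":8,"roll":0},{"tx":0,"ty":-1,"tz":15,"roll":0},{"tx":0,"ty":-1,"tz":20,"roll":0},{"tx":0,"ty":-1,"tz":23.5,"roll":0},{"tx":0,"ty":-1,"tz":23.5,"roll":0}]'
python3 -m crank '[{"tx":0,"ty":0,"tz":0,"roll":0},{"tx":0,"ty":0,"tz":0,"roll":0},{"tx":0,"ty":0,"tz":0,"roll":0},{"tx":0,"ty":0,"tz":-15,"roll":0},{"tx":0,"ty":0,"tz":-40,"roll":0}]' 75
python3 -m crank '[{"tx":0,"ty":0,"tz":-50,"roll":0},{"tx":10,"ty":30,"tz":-80,"roll":0},{"tx":25,"ty":85,"tz":-80,"roll":0},{"tx":40,"ty":140,"tz":-80,"roll":0},{"tx":40,"ty":140,"tz":-80,"roll":0}]' 
python3 -m crank '[{"tx":0,"ty":0,"tz":0,"roll":0},{"tx":0,"ty":0,"tz":0,"roll":0},{"tx":0,"ty":0,"tz":0,"roll":0},{"tx":0,"ty":0,"tz":0,"roll":0},{"tx":0,"ty":0,"tz":0,"roll":0}]'
python3 -c "
from h import *
go((.4335,.009,.018),-.037)"
```

```text
clock: 12.6
ee_pos: [0.5861, 0.0504, 0.0178]
eef_rot: [-0.694, 0.72, -0.0, -0.0]
ft_force: [-3.3, -0.9, 8.2]
width: 0.0409
grip_force: 30.0
clock: 13.22
ee_pos: [0.5859, 0.0503, 0.0575]
eef_rot: [-0.694, 0.72, 0.0, -0.001]
ft_force: [-0.2, 0.5, -0.5]
width: 0.0748
grip_force: 0.0
clock: 13.85
ee_pos: [0.4414, 0.0143, 0.1382]
eef_rot: [-0.694, 0.72, 0.0, 0.001]
ft_force: [-0.0, 0.6, 0.1]
width: 0.0749
grip_force: 0.0
clock: 14.48
ee_pos: [0.445, 0.0155, 0.1368]
eef_rot: [-0.694, 0.72, 0.0, -0.0]
ft_force: [0.9, -0.6, 1.1]
width: 0.075
grip_force: 0.0
shift [  6.9  11.2 118.8] roll 0.1 at [0.445  0.0155 0.1368] w 0.075 t 14.475
```

```bash
python3 -m crank '[{"tx":7,"ty":11,"tz":0,"roll":0},{"tx":7,"ty":11,"tz":35,"roll":0},{"tx":7,"ty":11,"tz":75,"roll":0},{"tx":7,"ty":11,"tz":105,"roll":0},{"tx":7,"ty":11,"tz":118.5,"roll":0}]'
python3 -m crank '[{"tx":0,"ty":0,"tz":0,"roll":0},{"tx":0,"ty":0,"tz":0,"roll":0},{"tx":0,"ty":0,"tz":0,"roll":0},{"tx":0,"ty":0,"tz":0,"roll":0},{"tx":0,"ty":0,"tz":0,"roll":0}]' 40
python3 -m crank '[{"tx":0,"ty":0,"tz":-8,"roll":0},{"tx":0,"ty":0,"tz":-25,"roll":0},{"tx":0,"ty":0,"tz":-50,"roll":0},{"tx":0,"ty":0,"tz":-80,"roll":0},{"tx":0,"ty":0,"tz":-90,"roll":0}]'
python3 -m crank '[{"tx":0,"ty":0,"tz":0,"roll":0},{"tx":0,"ty":0,"tz":0,"roll":0},{"tx":0,"ty":0,"tz":0,"roll":0},{"tx":0,"ty":0,"tz":0,"roll":0},{"tx":0,"ty":0,"tz":0,"roll":0}]'
python3 -c "
from h import *
im=vision.read_camera('side');cv2.imwrite('pics/f1.png',cv2.resize(im[180:310,170:390,::-1],None,fx=3.5,fy=3.5))
go((.5822,-.0808,.06),-.037)"
```

```text
clock: 15.1
ee_pos: [0.432, 0.008, 0.0172]
eef_rot: [-0.694, 0.72, 0.0, -0.001]
ft_force: [0.7, 0.4, -0.5]
width: 0.0749
grip_force: 0.0
clock: 15.72
ee_pos: [0.434, 0.009, 0.0192]
eef_rot: [-0.694, 0.72, -0.0, 0.0]
ft_force: [-2.6, 0.5, 6.7]
width: 0.0569
grip_force: 30.0
clock: 16.35
ee_pos: [0.4346, 0.0093, 0.1104]
eef_rot: [-0.694, 0.72, -0.001, 0.002]
ft_force: [0.4, 0.7, -1.5]
width: 0.0569
grip_force: 30.0
clock: 16.98
ee_pos: [0.4336, 0.0088, 0.1082]
eef_rot: [-0.694, 0.72, 0.0, -0.0]
ft_force: [-0.0, -1.3, -1.3]
width: 0.0565
grip_force: 30.0
shift [  84.2 -151.7   48.3] roll 0.1 at [0.4336 0.0089 0.1083] w 0.0568 t 17.025
```

View pics/f1.png

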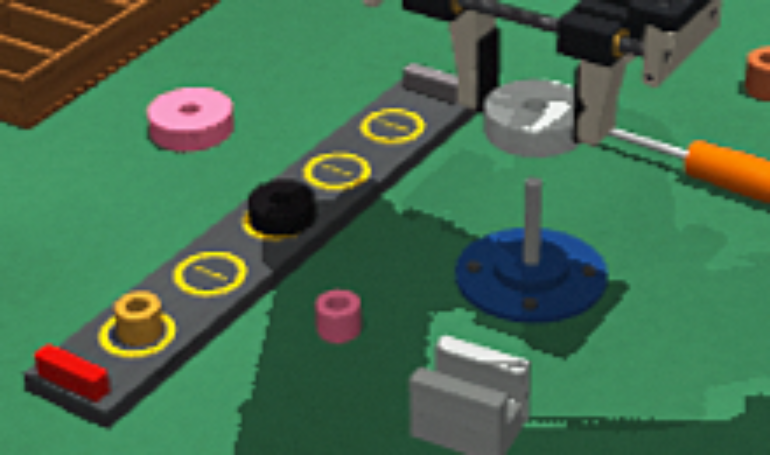

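The flange is off the stud, the spacer is at (281,207) on ring 3 and the nut is on ring 1. Carrying the flange to ring 5.

```bash
python3 -m crank '[{"tx":15,"ty":-25,"tz":0,"roll":0},{"tx":40,"ty":-70,"tz":0,"roll":0},{"tx":65,"ty":-115,"tz":0,"roll":0},{"tx":84,"ty":-151.5,"tz":0,"roll":0},{"tx":84,"ty":-151.5,"tz":15,"roll":0}]'
python3 -m crank '[{"tx":0,"ty":0,"tz":15,"roll":0},{"tx":0,"ty":0,"tz":35,"roll":0},{"tx":0,"ty":0,"tz":48,"roll":0},{"tx":0,"ty":0,"tz":50,"roll":0},{"tx":0,"ty":0,"tz":50,"roll":0}]'
python3 -m crank '[{"tx":0,"ty":0,"tz":0,"roll":0},{"tx":0,"ty":0,"tz":0,"roll":0},{"tx":0,"ty":0,"tz":0,"roll":0},{"tx":0,"ty":0,"tz":0,"roll":0},{"tx":0,"ty":0,"tz":0,"roll":0}]'
python3 -c "
from h import *
go((.5822,-.0808,.019),-.037)"
```

```text
clock: 17.65
ee_pos: [0.585, -0.0818, 0.0934]
eef_rot: [-0.694, 0.72, -0.001, 0.001]
ft_force: [-0.6, -0.5, -0.8]
width: 0.0566
grip_force: 30.0
clock: 18.27
ee_pos: [0.5822, -0.0802, 0.0439]
eef_rot: [-0.694, 0.719, -0.0, 0.0]
ft_force: [-1.2, 0.4, -1.5]
width: 0.0569
grip_force: 30.0
clock: 18.9
ee_pos: [0.5821, -0.0805, 0.0436]
eef_rot: [-0.694, 0.72, -0.0, -0.0]
ft_force: [-0.1, 0.2, -1.3]
width: 0.057
grip_force: 30.0
shift [ 0.3 -0.1 24.6] roll 0.1 at [ 0.5821 -0.0805  0.0436] w 0.057 t 18.9
```

```bash
python3 -m crank '[{"tx":0,"ty":0,"tz":8,"roll":0},{"tx":0,"ty":0,"tz":15,"roll":0},{"tx":0,"ty":0,"tz":20,"roll":0},{"tx":0,"ty":0,"tz":24.5,"roll":0},{"tx":0,"ty":0,"tz":24.5,"roll":0}]'
python3 -m crank '[{"tx":0,"ty":0,"tz":0,"roll":0},{"tx":0,"ty":0,"tz":0,"roll":0},{"tx":0,"ty":0,"tz":0,"roll":0},{"tx":0,"ty":0,"tz":-15,"roll":0},{"tx":0,"ty":0,"tz":-40,"roll":0}]' 75
python3 -m crank '[{"tx":0,"ty":0,"tz":-45,"roll":0},{"tx":20,"ty":25,"tz":-90,"roll":0},{"tx":60,"ty":65,"tz":-90,"roll":0},{"tx":100,"ty":105,"tz":-90,"roll":0},{"tx":140,"ty":140,"tz":-90,"roll":0}]' 60
python3 -m crank '[{"tx":30,"ty":35,"tz":0,"roll":0},{"tx":30,"ty":40,"tz":0,"roll":0},{"tx":30,"ty":40,"tz":0,"roll":0},{"tx":30,"ty":40,"tz":0,"roll":0},{"tx":30,"ty":40,"tz":0,"roll":0}]'
python3 -c "
from h import *
im=vision.read_camera('top');cv2.imwrite('pics/t2.png',cv2.resize(im[150:310,170:430,::-1],None,fx=3,fy=3))
go((.390,-.2685,.010),-.037)"
```

```text
clock: 19.52
ee_pos: [0.5821, -0.0806, 0.0192]
eef_rot: [-0.694, 0.72, -0.0, -0.0]
ft_force: [-0.9, -0.6, 1.5]
width: 0.0568
grip_force: 30.0
clock: 20.15
ee_pos: [0.5817, -0.0806, 0.0596]
eef_rot: [-0.694, 0.72, 0.0, -0.001]
ft_force: [0.9, 0.2, 0.1]
width: 0.0748
grip_force: 0.0
clock: 20.78
ee_pos: [0.4359, -0.2163, 0.1505]
eef_rot: [-0.695, 0.719, -0.001, 0.001]
ft_force: [-0.2, -0.9, -0.4]
width: 0.0601
grip_force: 0.0
clock: 21.4
ee_pos: [0.3969, -0.2434, 0.1491]
eef_rot: [-0.695, 0.719, 0.0, -0.0]
ft_force: [-0.0, 0.5, 0.7]
width: 0.0598
grip_force: 0.0
shift [ 25.2   5.8 139. ] roll 0.1 at [ 0.3967 -0.2435  0.149 ] w 0.0601 t 21.45
```

View pics/t2.png

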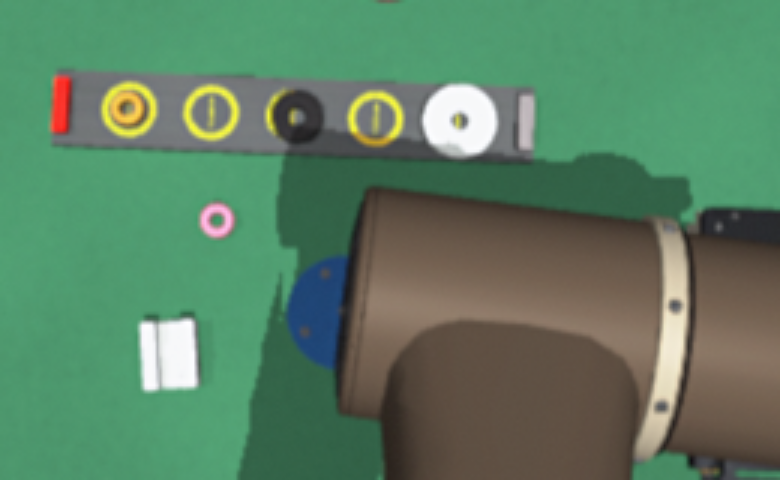

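Top view: nut, spacer (about 4 mm off, well inside tolerance) and flange sit on rings 1, 3 and 5. The slotted block is untouched. Next is the bush.

```bash
python3 -m crank '[{"tx":25,"ty":6,"tz":0,"roll":0},{"tx":25,"ty":6,"tz":40,"roll":0},{"tx":25,"ty":6,"tz":90,"roll":0},{"tx":25,"ty":6,"tz":125,"roll":0},{"tx":25,"ty":6,"tz":139,"roll":0}]'
python3 -m crank '[{"tx":0,"ty":0,"tz":0,"roll":0},{"tx":0,"ty":0,"tz":0,"roll":0},{"tx":0,"ty":0,"tz":0,"roll":0},{"tx":0,"ty":0,"tz":0,"roll":0},{"tx":0,"ty":0,"tz":0,"roll":0}]' 20
python3 -m crank '[{"tx":0,"ty":0,"tz":-8,"roll":0},{"tx":0,"ty":0,"tz":-30,"roll":0},{"tx":0,"ty":0,"tz":-70,"roll":0},{"tx":0,"ty":0,"tz":-110,"roll":0},{"tx":0,"ty":0,"tz":-110,"roll":0}]'
python3 -m crank '[{"tx":0,"ty":0,"tz":0,"roll":0},{"tx":0,"ty":0,"tz":0,"roll":0},{"tx":0,"ty":0,"tz":0,"roll":0},{"tx":0,"ty":0,"tz":0,"roll":0},{"tx":0,"ty":0,"tz":0,"roll":0}]'
python3 -c "
from h import *
im=vision.read_camera('side');cv2.imwrite('pics/b1.png',cv2.resize(im[150:260,320:450,::-1],None,fx=4,fy=4))
go((.5894,.1141,.06),-.037)"
```

```text
clock: 22.08
ee_pos: [0.3884, -0.2682, 0.0082]
eef_rot: [-0.694, 0.72, 0.001, -0.001]
ft_force: [-0.1, -0.5, 0.3]
width: 0.0599
grip_force: 0.0
clock: 22.7
ee_pos: [0.3901, -0.2689, 0.0112]
eef_rot: [-0.694, 0.72, -0.001, 0.001]
ft_force: [-1.2, 0.7, 7.4]
width: 0.0329
grip_force: 30.0
clock: 23.32
ee_pos: [0.3913, -0.2693, 0.1236]
eef_rot: [-0.694, 0.72, -0.003, 0.002]
ft_force: [-0.1, -0.3, -0.9]
width: 0.0329
grip_force: 30.0
clock: 23.95
ee_pos: [0.3891, -0.2687, 0.1198]
eef_rot: [-0.694, 0.72, 0.0, -0.0]
ft_force: [-0.0, 0.5, -1.6]
width: 0.0329
grip_force: 30.0
shift [-389.7 -186.4   59.8] roll 0.1 at [ 0.3892 -0.2687  0.1199] w 0.033 t 24.0
```

View pics/b1.png

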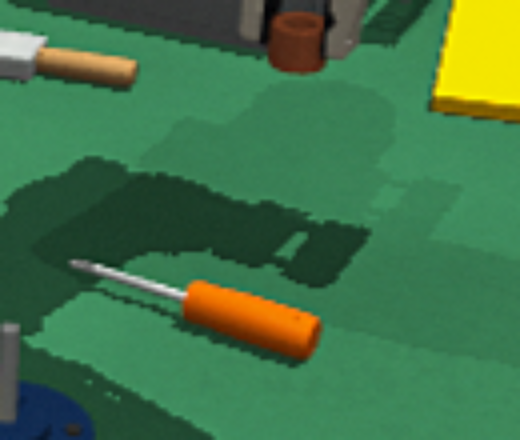

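The bush is gripped and lifted (298,42), and the screwdriver is undisturbed. Carrying it to ring 2.

```bash
python3 -m crank '[{"tx":-30,"ty":-14,"tz":0,"roll":0},{"tx":-75,"ty":-36,"tz":0,"roll":0},{"tx":-120,"ty":-57,"tz":0,"roll":0},{"tx":-165,"ty":-79,"tz":0,"roll":0},{"tx":-210,"ty":-100,"tz":0,"roll":0}]'
python3 -m crank '[{"tx":-45,"ty":-21,"tz":0,"roll":0},{"tx":-90,"ty":-43,"tz":0,"roll":0},{"tx":-135,"ty":-65,"tz":0,"roll":0},{"tx":-165,"ty":-79,"tz":0,"roll":0},{"tx":-179.5,"ty":-86.5,"tz":0,"roll":0}]'
python3 -m crank '[{"tx":0,"ty":0,"tz":0,"roll":0},{"tx":0,"ty":0,"tz":25,"roll":0},{"tx":0,"ty":0,"tz":50,"roll":0},{"tx":0,"ty":0,"tz":60,"roll":0},{"tx":0,"ty":0,"tz":60,"roll":0}]'
python3 -m crank '[{"tx":0,"ty":0,"tz":0,"roll":0},{"tx":0,"ty":0,"tz":0,"roll":0},{"tx":0,"ty":0,"tz":0,"roll":0},{"tx":0,"ty":0,"tz":0,"roll":0},{"tx":0,"ty":0,"tz":0,"roll":0}]'
python3 -c "
from h import *
go((.5894,.1141,.0235),-.037)"
```

```text
clock: 24.62
ee_pos: [0.4974, -0.0608, 0.1202]
eef_rot: [-0.694, 0.72, -0.0, 0.0]
ft_force: [0.7, -0.5, -0.1]
width: 0.033
grip_force: 30.0
clock: 25.25
ee_pos: [0.5901, 0.1154, 0.1196]
eef_rot: [-0.695, 0.719, 0.0, -0.0]
ft_force: [0.2, -0.9, -0.5]
width: 0.0326
grip_force: 30.0
clock: 25.88
ee_pos: [0.5891, 0.113, 0.0598]
eef_rot: [-0.694, 0.72, 0.0, -0.001]
ft_force: [-0.6, 0.0, -0.1]
width: 0.0327
grip_force: 30.0
clock: 26.5
ee_pos: [0.5896, 0.1139, 0.0602]
eef_rot: [-0.694, 0.72, -0.0, 0.0]
ft_force: [0.1, 0.5, -2.2]
width: 0.0323
grip_force: 30.0
shift [-0.1  0.2 36.7] roll 0.1 at [0.5896 0.1139 0.0602] w 0.0323 t 26.5
```

```bash
python3 -m crank '[{"tx":0,"ty":0,"tz":12,"roll":0},{"tx":0,"ty":0,"tz":24,"roll":0},{"tx":0,"ty":0,"tz":32,"roll":0},{"tx":0,"ty":0,"tz":36.5,"roll":0},{"tx":0,"ty":0,"tz":36.5,"roll":0}]'
python3 -m crank '[{"tx":0,"ty":0,"tz":0,"roll":0},{"tx":0,"ty":0,"tz":0,"roll":0},{"tx":0,"ty":0,"tz":0,"roll":0},{"tx":0,"ty":0,"tz":-15,"roll":0},{"tx":0,"ty":0,"tz":-40,"roll":0}]' 70
python3 -m crank '[{"tx":0,"ty":0,"tz":-45,"roll":0},{"tx":0,"ty":0,"tz":-80,"roll":0},{"tx":-40,"ty":35,"tz":-80,"roll":0},{"tx":-80,"ty":70,"tz":-80,"roll":0},{"tx":-120,"ty":105,"tz":-80,"roll":0}]'
python3 -m crank '[{"tx":-40,"ty":35,"tz":0,"roll":0},{"tx":-70,"ty":70,"tz":0,"roll":0},{"tx":-70,"ty":70,"tz":0,"roll":0},{"tx":-70,"ty":70,"tz":0,"roll":0},{"tx":-70,"ty":70,"tz":0,"roll":0}]'
python3 -c "
from h import *
im=vision.read_camera('side');cv2.imwrite('pics/b2.png',cv2.resize(im[180:310,170:390,::-1],None,fx=3.5,fy=3.5))
go((.402,.327,.008),-.037)"
```

```text
clock: 27.12
ee_pos: [0.5896, 0.1139, 0.0235]
eef_rot: [-0.694, 0.72, -0.0, -0.0]
ft_force: [-0.6, 0.8, -1.2]
width: 0.0331
grip_force: 30.0
clock: 27.75
ee_pos: [0.5892, 0.1137, 0.0641]
eef_rot: [-0.694, 0.72, 0.0, -0.001]
ft_force: [0.5, 0.3, 0.3]
width: 0.0694
grip_force: 0.0
clock: 28.38
ee_pos: [0.4882, 0.2386, 0.145]
eef_rot: [-0.694, 0.72, -0.0, 0.001]
ft_force: [0.6, 1.1, 0.9]
width: 0.0698
grip_force: 0.0
clock: 29.0
ee_pos: [0.4221, 0.3094, 0.1439]
eef_rot: [-0.694, 0.72, 0.0, 0.0]
ft_force: [-0.4, -0.5, 0.0]
width: 0.0702
grip_force: 0.0
shift [-16.9  20.8 135.8] roll -0.0 at [0.4221 0.3094 0.1438] w 0.0702 t 29.05
```

View pics/b2.png

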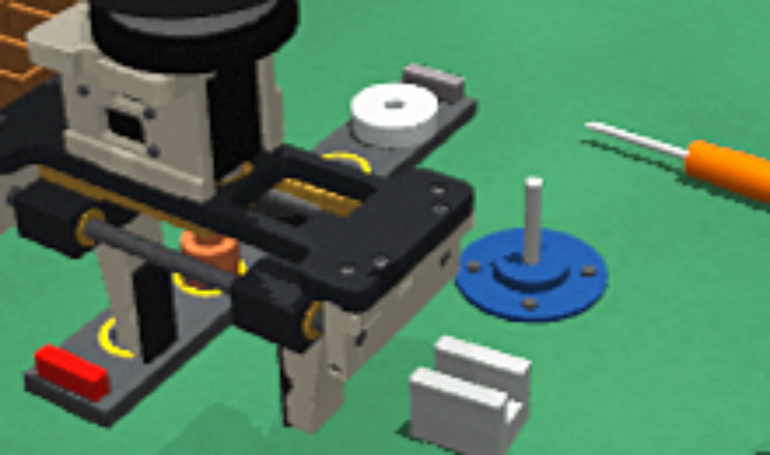

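The bush stands on ring 2 (208,260) and the gripper hides the nut. Next is the collar.

```bash
python3 -m crank '[{"tx":-17,"ty":21,"tz":0,"roll":0},{"tx":-17,"ty":21,"tz":40,"roll":0},{"tx":-17,"ty":21,"tz":90,"roll":0},{"tx":-17,"ty":21,"tz":125,"roll":0},{"tx":-17,"ty":21,"tz":135.5,"roll":0}]'
python3 -m crank '[{"tx":0,"ty":0,"tz":0,"roll":0},{"tx":0,"ty":0,"tz":0,"roll":0},{"tx":0,"ty":0,"tz":0,"roll":0},{"tx":0,"ty":0,"tz":0,"roll":0},{"tx":0,"ty":0,"tz":0,"roll":0}]' 35
python3 -m crank '[{"tx":0,"ty":0,"tz":-8,"roll":0},{"tx":0,"ty":0,"tz":-30,"roll":0},{"tx":0,"ty":0,"tz":-70,"roll":0},{"tx":0,"ty":0,"tz":-110,"roll":0},{"tx":0,"ty":0,"tz":-110,"roll":0}]'
python3 -m crank '[{"tx":0,"ty":0,"tz":0,"roll":0},{"tx":0,"ty":0,"tz":0,"roll":0},{"tx":0,"ty":0,"tz":0,"roll":0},{"tx":0,"ty":0,"tz":0,"roll":0},{"tx":0,"ty":0,"tz":0,"roll":0}]'
python3 -c "
from h import *
im=vision.read_camera('side');cv2.imwrite('pics/c1.png',cv2.resize(im[180:400,120:390,::-1],None,fx=2.5,fy=2.5))
go((.5846,-.0158,.06),-.037)"
```

```text
clock: 29.68
ee_pos: [0.401, 0.3259, 0.0061]
eef_rot: [-0.694, 0.72, -0.001, -0.002]
ft_force: [-0.5, 0.1, -0.9]
width: 0.0699
grip_force: 0.0
clock: 30.3
ee_pos: [0.4018, 0.3286, 0.0094]
eef_rot: [-0.695, 0.719, 0.0, 0.001]
ft_force: [0.8, -1.5, 7.8]
width: 0.0489
grip_force: 30.0
clock: 30.92
ee_pos: [0.4023, 0.3295, 0.1217]
eef_rot: [-0.694, 0.719, 0.001, 0.003]
ft_force: [0.5, 0.2, -1.4]
width: 0.0493
grip_force: 30.0
clock: 31.55
ee_pos: [0.4011, 0.3277, 0.1178]
eef_rot: [-0.694, 0.72, -0.0, -0.0]
ft_force: [-0.2, -0.2, -0.9]
width: 0.0489
grip_force: 30.0
shift [ 336.7 -195.7   57.9] roll 0.1 at [0.4011 0.3277 0.1178] w 0.0493 t 31.6
```

View pics/c1.png

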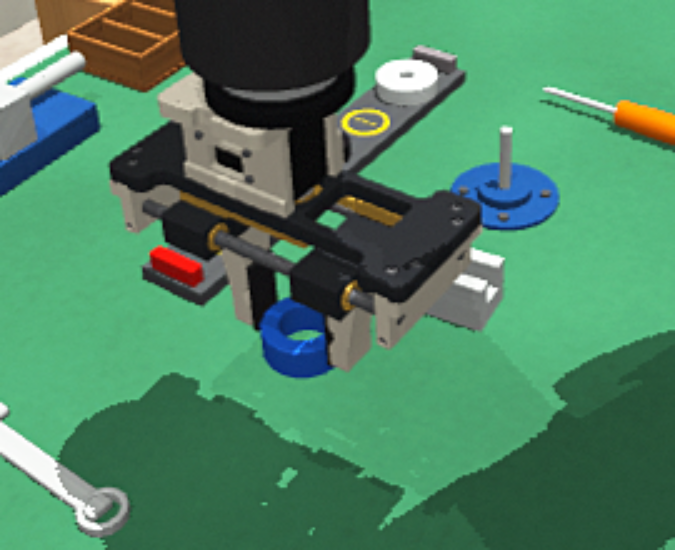

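The collar is gripped and lifted (298,340). Carrying it to ring 4.

```bash
python3 -m crank '[{"tx":30,"ty":-18,"tz":0,"roll":0},{"tx":72,"ty":-42,"tz":0,"roll":0},{"tx":114,"ty":-66,"tz":0,"roll":0},{"tx":156,"ty":-90,"tz":0,"roll":0},{"tx":198,"ty":-115,"tz":0,"roll":0}]'
python3 -m crank '[{"tx":40,"ty":-23,"tz":0,"roll":0},{"tx":80,"ty":-46,"tz":0,"roll":0},{"tx":115,"ty":-67,"tz":0,"roll":0},{"tx":138.5,"ty":-80.5,"tz":0,"roll":0},{"tx":138.5,"ty":-80.5,"tz":0,"roll":0}]'
python3 -m crank '[{"tx":0,"ty":0,"tz":0,"roll":0},{"tx":0,"ty":0,"tz":25,"roll":0},{"tx":0,"ty":0,"tz":50,"roll":0},{"tx":0,"ty":0,"tz":58,"roll":0},{"tx":0,"ty":0,"tz":58,"roll":0}]'
python3 -m crank '[{"tx":0,"ty":0,"tz":0,"roll":0},{"tx":0,"ty":0,"tz":0,"roll":0},{"tx":0,"ty":0,"tz":0,"roll":0},{"tx":0,"ty":0,"tz":0,"roll":0},{"tx":0,"ty":0,"tz":0,"roll":0}]'
python3 -c "
from h import *
go((.5846,-.0158,.0215),-.037)"
```

```text
clock: 32.22
ee_pos: [0.5096, 0.1244, 0.1182]
eef_rot: [-0.694, 0.72, -0.0, 0.0]
ft_force: [0.6, 0.8, -1.4]
width: 0.0492
grip_force: 30.0
clock: 32.85
ee_pos: [0.5849, -0.0171, 0.1176]
eef_rot: [-0.693, 0.721, 0.0, -0.0]
ft_force: [-0.4, 0.4, -1.3]
width: 0.0492
grip_force: 30.0
clock: 33.48
ee_pos: [0.5842, -0.015, 0.06]
eef_rot: [-0.695, 0.719, 0.0, -0.0]
ft_force: [0.9, -0.2, -0.9]
width: 0.0493
grip_force: 30.0
clock: 34.1
ee_pos: [0.5845, -0.0156, 0.0601]
eef_rot: [-0.694, 0.72, -0.0, 0.0]
ft_force: [0.0, 0.0, -1.4]
width: 0.0493
grip_force: 30.0
shift [ 0.2 -0.2 38.6] roll 0.1 at [ 0.5845 -0.0156  0.0601] w 0.0493 t 34.1
```

```bash
python3 -m crank '[{"tx":0,"ty":0,"tz":12,"roll":0},{"tx":0,"ty":0,"tz":24,"roll":0},{"tx":0,"ty":0,"tz":33,"roll":0},{"tx":0,"ty":0,"tz":39,"roll":0},{"tx":0,"ty":0,"tz":39,"roll":0}]'
python3 -m crank '[{"tx":0,"ty":0,"tz":0,"roll":0},{"tx":0,"ty":0,"tz":0,"roll":0},{"tx":0,"ty":0,"tz":0,"roll":0},{"tx":0,"ty":0,"tz":-15,"roll":0},{"tx":0,"ty":0,"tz":-40,"roll":0}]' 70
python3 -m crank '[{"tx":0,"ty":0,"tz":-50,"roll":0},{"tx":0,"ty":0,"tz":-100,"roll":0},{"tx":40,"ty":20,"tz":-130,"roll":0},{"tx":80,"ty":40,"tz":-130,"roll":0},{"tx":120,"ty":60,"tz":-130,"roll":0}]'
python3 -m crank '[{"tx":40,"ty":20,"tz":0,"roll":0},{"tx":80,"ty":40,"tz":0,"roll":0},{"tx":120,"ty":60,"tz":0,"roll":0},{"tx":160,"ty":60,"tz":0,"roll":0},{"tx":160,"ty":60,"tz":0,"roll":0}]'
python3 -c "
from h import *
im=vision.read_camera('top');cv2.imwrite('pics/t3.png',cv2.resize(im[150:310,170:430,::-1],None,fx=3,fy=3))
for c,s in blobs(im,(100,120,80),(125,255,255),(275,170,315,210)): print('collar',c,w('top',c,.025))
for c,s in blobs(im,(0,110,60),(15,255,255),(225,170,257,205)): print('bush',c,s,w('top',c,.03))
for c,s in blobs(im,(0,0,0),(180,255,45),(250,170,287,210)): print('spacer',c,s,w('top',c,.025))
for c,s in blobs(im,(0,0,150),(180,60,255),(305,170,337,210)): print('flange',c,s,w('top',c,.025))
"
```

```text
clock: 34.72
ee_pos: [0.5841, -0.0157, 0.0211]
eef_rot: [-0.694, 0.72, 0.0, -0.0]
ft_force: [-1.6, -0.3, 3.1]
width: 0.0492
grip_force: 30.0
clock: 35.35
ee_pos: [0.584, -0.0157, 0.0616]
eef_rot: [-0.694, 0.72, 0.0, -0.001]
ft_force: [0.2, 0.2, 1.3]
width: 0.0702
grip_force: 0.0
clock: 35.98
ee_pos: [0.5197, -0.1342, 0.193]
eef_rot: [-0.695, 0.719, -0.001, 0.001]
ft_force: [0.4, 0.2, 0.5]
width: 0.0698
grip_force: 0.0
clock: 36.6
ee_pos: [0.454, -0.2932, 0.192]
eef_rot: [-0.693, 0.721, -0.001, 0.0]
ft_force: [-0.1, 1.4, -0.3]
width: 0.0698
grip_force: 0.0
collar (295.5, 189.0) [ 0.58387795 -0.01699903]
bush (240.0, 186.0) (13, 15) [0.58957473 0.11266687]
flange (319.0, 190.0) (17, 23) [ 0.58177097 -0.07202433]
```

View pics/t3.png

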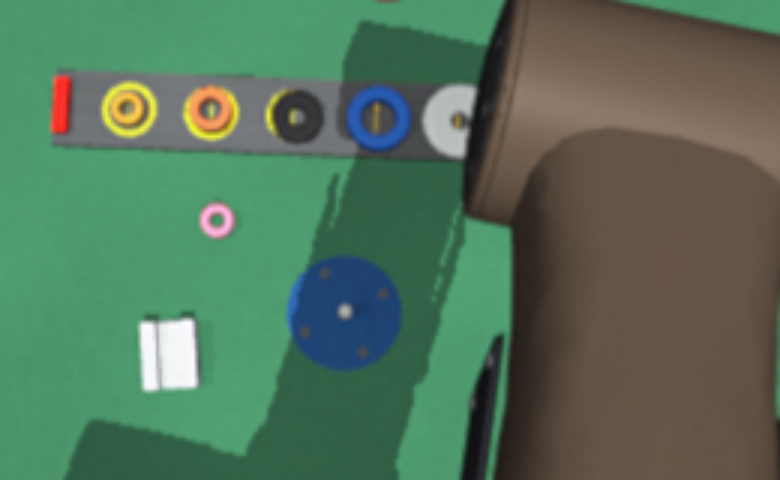

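All five parts lie on their rings in the right order. The spacer is about 4 mm off centre, within the 12 mm tolerance, and the arm is clear.

```bash
python3 -m crank '[{"tx":0,"ty":0,"tz":0,"roll":0},{"tx":0,"ty":0,"tz":0,"roll":0},{"tx":0,"ty":0,"tz":0,"roll":0},{"tx":0,"ty":0,"tz":0,"roll":0},{"tx":0,"ty":0,"tz":0,"roll":0}]'
python3 -c "
from bench import ctrl
print(ctrl.job_done())"
```

```text
clock: 37.28
ee_pos: [0.4546, -0.2909, 0.191]
eef_rot: [-0.694, 0.72, 0.0, -0.0]
ft_force: [0.2, 0.2, 0.8]
width: 0.07
grip_force: 0.0
the job is handed in; nothing more can be done
None
```

I stripped the stud in order and lined up nut, bush, spacer, collar and flange on the rail from the red stop, each on its ring by the last top view (spacer about 4 mm off centre, arm partly covering the flange), and handed the job in at about 37 s; no verdict came back.

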